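# Free the tall pigment jar from the row

### The job

Three lidded pigment jars stand touching in a row on the white mixing board. Push the tall one out of the row, sliding it upright on the board without lifting it, onto the empty half of the board nearer the robot, until it stands wholly on the board with a good 30 mm of clear space between it and each of the others, so that a hand can get round it to unscrew its lid. Leave the two squat jars standing where they are.

Things in the scene. Friction and masses are not known exactly. Their poses are not given: they have to be found in the camera images.
- tall_jar: The jar to free: white plastic round jar with a black lid, 50 mm in diameter (lid 47 mm) and 54 mm tall, 80 to 150 g, loose. It may be at either end or in the middle of the row. Origin: centre of its underside; z up; its yaw means nothing.
- squat_jar_1: Squat jar, same make and 50 mm diameter but only 32 mm tall, about 70 g, loose; must stay where it is. Origin: centre of its underside; z up.
- squat_jar_2: A second squat jar, identical to the other (50 mm diameter, 32 mm tall); must stay where it is. Origin: centre of its underside; z up.
- mix_board: White board fixed to the table, 260 mm along its x, 300 mm along y, 10 mm thick. Origin: centre of its underside, on the table. The jars stand on it in a straight row, centres 50 mm apart, within 10 degrees of its y, about 50 mm to the +x side of its middle, nothing behind; the empty half is the -x side, facing the robot. A stick (5 mm high) and a cap (14 mm high) lie at its two side edges.
Not all that is in view belongs to the job. Leave any blue, pink or yellow look-alike of the tall_jar alone.

How it is judged:
By the outcome, as a careful person would: the job done as asked, in the order asked, and still so for the second after the job is handed in, with the robot touching nothing.
It also fails if it takes over 35 s, if anything falls off the work surface, if the arm or the gripper's body presses on something with over 40 N, if the wrist force passes 120 N, or if a joint passes its speed limit or range.

### The arm

A 7-joint arm with a two-finger parallel gripper is mounted at the origin on the work surface. World frame = base frame: x ahead of the robot, y to its left, z up, the work surface at z = 0. Lengths are in m, angles in rad, forces in N, time in s.
With the tool pointing down it reaches from about 0.425 to 0.95 m from the base axis. Payload 4.7 kg.
Tool frame: the origin (TCP) lies midway between the tips of the shut fingers; the grasp point (between the pads) lies 19 mm behind it; z points along the fingers, y is the line along which they close (so a half turn about z gives the same grasp; the last joint's range is limited). The gripper opens to 87 mm and grips with 3 to 60 N. Pads are 19 mm wide; open, the fingers measure 117 mm over their backs; the gripper's body (75 mm by 190 mm) begins 51 mm behind the grasp point.
Start: joints at [-1.147, 0.469, -0.049, 1.532, 0.024, 1.141, -0.082], TCP at [0.295, 0.607, 0.223] pointing down, gripper open.
Joint ranges: [-2.59, 2.59], [-0.33, 1.99], [-1.39, 1.29], [0.1, 2.45], [-1.04, 4.18], [0.21, 1.99], [-2.66, 2.66]. Speed limits (rad/s): [2.57, 2.57, 3.14, 3.14, 3.14, 3.14, 3.14].

### API

Orientations are given as a unit quaternion [w, x, y, z].
In Python, from bench import bot gives the robot as it stands.
- The arm moves only by the tool apply_moves, never from a script. Its argument "commands" is a list of rows, each a list of 7 numbers: the shift along the tool's x, y, z in mm, then the turn, a rotation vector about the tool's x, y, z in degrees, then the finger opening in mm, from 0 to 87. In form: [[x, y, z, rx, ry, rz, fingers], ...]. A call has 1 to 5 rows; each row is the pose to reach, as a shift and turn from the pose commanded when the call began, along the tool's axes at that moment; what a row does not reach only later rows make up. A row lasts 1/12 s, in which the tool goes at most 41.7 mm and 7.16 degrees, less where a joint would pass 70% of its speed; a pose out of reach is approached as far as the arm can. A call with a gripper value outside its range is refused whole. The fingers move at their own pace and stop on an object; "newtons" is the grip in N (left out, the last holds). Time passes only in rows, so rows that repeat a pose let the fingers close. It gives the time, the measured TCP pose, the force, the opening and the grip force at its end, in the units of the state.
- bot.get_state(): the state, without advancing time (a new reading comes with each control period).
- bot.capture(name): name is "scene" or "top" or "wrist"; returns the picture (384x512x3 uint8, red, green, blue); there is no depth.
- bot.camera_model(name): a dict with "camera_matrix" (3x3 intrinsics, pixels), "T" (4x4, takes a point from camera to world coordinates). Camera axes: x right, y up, looking along -z (the intrinsics and any distortion apply to the point x, -y, -z); pixel columns grow to the right and rows downward; lengths in m; the calibration is good to about 2 mm. A picture is of the moment at which its call begins: read the wrist's pose just before it. camera_model takes no time and is no camera call; for the wrist camera it gives the pose at the moment of the call.
- bot.sign_off(): hands the job in; it is judged then, once.
Trained networks look in the newest picture that a camera, given by its name, has taken for a name from the list of things; names that differ only in an ending like _2 or _b are one class to them, and where a whole thing is asked for, a point or a joint stands for the part that bears it (a point fixed in the world has none). Each returns a list of dicts, best first, with "conf" (0 to 1); they miss things now and then, are a little off and sometimes report something else, mostly with a low value. They report only what shows in the picture. A call takes as long as a camera call. They do not tell look-alikes from the thing itself.
- bot.boxes_of(camera, query): "position" ([x, y, z] in m, in world coordinates, good to about 4 mm: the middle of the surface that is visible of it).
- bot.trace(camera, query): "mask" (384x512 bool, what is visible of it).
The state is a dict: "time_s": time; "joint_pos": joint angles; "joint_velocities": joint speeds; "joint_torque": joint torques, N m; "tcp_pos": TCP position; "ee_rot": TCP orientation; "ft_force": force on the tool from outside, world axes, zero at the start; "wrist_torque": the same for the moment, N m; "gripper_width": finger opening in m; "grasp_force": force on a finger pad.
Only numpy, scipy, OpenCV 4.12 (cv2) and the standard library are available. Lean on these libraries where they do the work, as an engineer would, in place of code of your own. Each camera call takes 0.05 s, during which the arm holds its last target. There are 200 camera calls.

## Working session

There is one attempt and no reset: what is moved stays moved. The work goes in short steps, Python scripts to look and compute and a tool call to move; the robot and the scene stay as the last step left them, time stands still between calls to the robot, and variables do not carry over. Pictures are saved under pics/ and viewed, at most 10 in all, crops included, and the job is handed in when it is done.

Besides the shell and the picture viewer there is one more tool, called after "Call:" as a command line: name --pt "numbers of a row" for each row, then --argument value for the rest. apply_moves: Moves the arm, as the interface text tells. Its arguments: {"type":"object","properties":{"commands":{"type":"array","items":{"type":"array","items":{"type":"number"}}},"newtons":{"type":"number"}},"required":["commands"]}

```bash
mkdir -p pics
python3 - <<'E'
from bench import bot
import cv2,numpy as np
ims=[]
for c in ("scene","top"):
    im=bot.capture(c); ims.append(im)
    for q in ("tall_jar","squat_jar_1","mix_board"):
        for d in bot.boxes_of(c,q): print(c,q,np.round(d["position"],3),round(d["conf"],2))
cv2.imwrite("pics/a.png",cv2.cvtColor(cv2.resize(ims[0],(800,600)),cv2.COLOR_RGB2BGR))
cv2.imwrite("pics/b.png",cv2.cvtColor(cv2.resize(ims[1],(800,600)),cv2.COLOR_RGB2BGR))
for c in ("scene","top"):
    m=bot.camera_model(c);print(m)
s=bot.get_state();print(s["time_s"],s["tcp_pos"],s["ee_rot"],s["ft_force"])
E
```

```text
scene tall_jar [ 0.452 -0.252  0.04 ] 0.87
scene tall_jar [ 0.577 -0.07   0.056] 0.76
scene tall_jar [ 0.823 -0.031  0.055] 0.66
scene tall_jar [ 0.544 -0.273  0.044] 0.55
scene squat_jar_1 [0.617 0.019 0.046] 0.9
scene squat_jar_1 [ 0.6   -0.027  0.042] 0.75
scene mix_board [ 0.575 -0.001  0.011] 0.75
top tall_jar [ 0.806 -0.031  0.057] 0.87
top tall_jar [ 0.438 -0.25   0.053] 0.84
top tall_jar [ 0.527 -0.271  0.056] 0.77
top tall_jar [ 0.564 -0.059  0.067] 0.68
top squat_jar_1 [ 0.586 -0.024  0.041] 0.94
top squat_jar_1 [0.61  0.023 0.038] 0.73
top mix_board [ 0.538 -0.003  0.012] 0.58
{'camera_matrix': array([[349.97174566,   0.        , 258.36136756],
       [  0.        , 349.97174566, 192.20618304],
       [  0.        ,   0.        ,   1.        ]]), 'T': array([[ 0.25879223, -0.71966889,  0.64428509,  1.08453373],
       [ 0.9658781 ,  0.18569022, -0.18055093, -0.17155847],
       [ 0.01029945,  0.66902603,  0.7431676 ,  0.59753018],
       [ 0.        ,  0.        ,  0.        ,  1.        ]])}
{'camera_matrix': array([[368.96486895,   0.        , 247.92818998],
       [  0.        , 368.96486895, 192.96290223],
       [  0.        ,   0.        ,   1.        ]]), 'T': array([[ 0.00391728,  0.99443343, -0.10529391,  0.53209762],
       [-0.99996735,  0.00463964,  0.00661637, -0.06778116],
       [ 0.00706806,  0.10526455,  0.99441913,  0.86826674],
       [ 0.        ,  0.        ,  0.        ,  1.        ]])}
0.4 [0.29523988 0.60693603 0.22239528] [-4.41591801e-05  2.24468706e-01  9.74481291e-01 -1.10600619e-04] [-0.26636979  0.85400808 -0.29228594]
```

View pics/a.png

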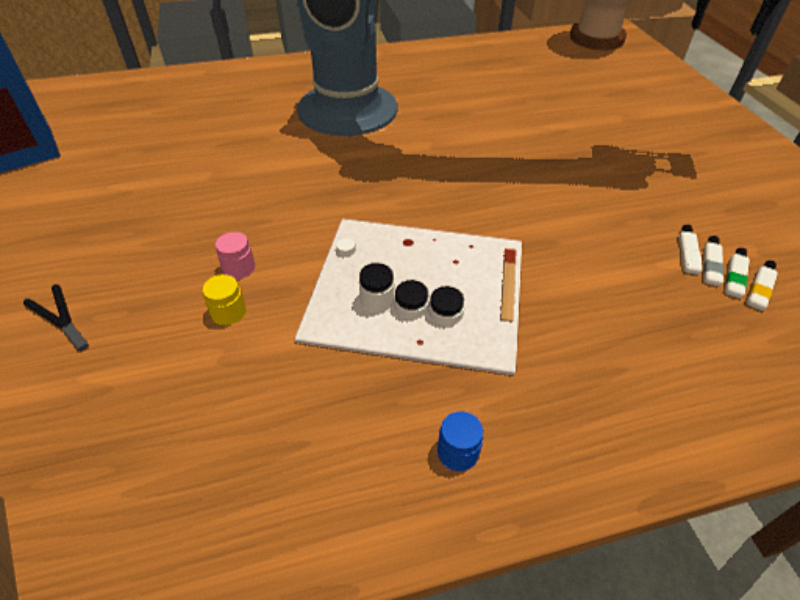

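View pics/b.png

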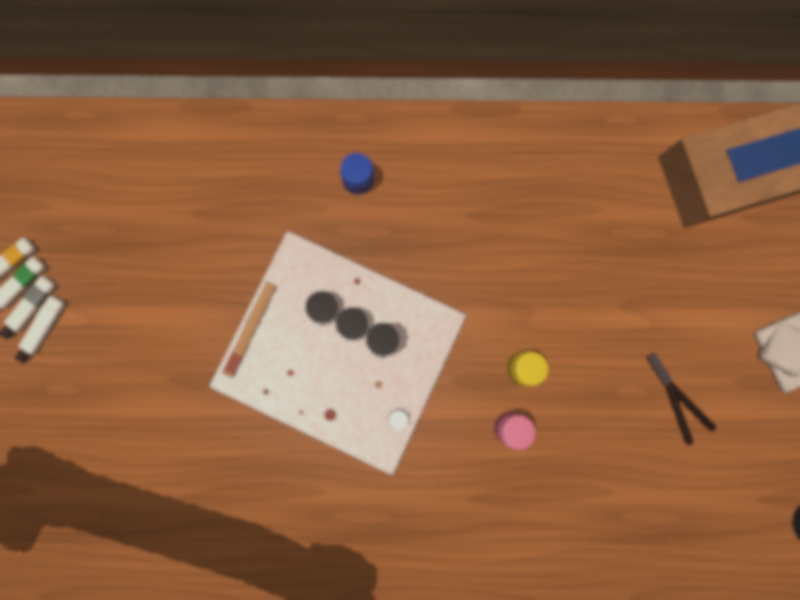

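The scene view shows the tall jar at (377,285), at the row's −y end, with squat jars at (411,298) and (447,305). The cap is at (346,246) and the stick at (508,285). The top view agrees: lids at (385,339), (353,323) and (322,307), with board corners at (288,232), (465,316), (392,474) and (210,385).

```bash
cat > h.py <<'E'
from bench import bot
import cv2,numpy as np
def ray(c,uv,z,m=None):
    m=m or bot.camera_model(c);K,T=m["camera_matrix"],m["T"]
    d=np.linalg.inv(K)@[uv[0],uv[1],1]; d=T[:3,:3]@(d*[1,-1,-1]); o=T[:3,3]
    return o+d*(z-o[2])/d[2]
def jars(c,roi=None):
    im=bot.capture(c); out=[]
    for q in ("tall_jar","squat_jar_1"):
        for d in bot.trace(c,q):
            mk=d["mask"]; lid=mk&(im.max(2)<75)
            if lid.sum()<40 or lid.sum()<.25*mk.sum(): continue
            v,u=np.nonzero(lid); u0,v0=(u.min()+u.max())/2,(v.min()+v.max())/2
            out.append((q,round(d["conf"],2),ray(c,(u0+.5,v0+.5),.063 if q[0]=="t" else .041)[:2],lid.sum(),mk.sum()))
    return out
E
python3 - <<'E'
from h import *
for c in ("scene","top"):
    for o in jars(c): print(c,*o)
k=np.array([[288,232],[465,316],[392,474],[210,385]])*.64
P=np.array([ray("top",p,.01)[:2] for p in k]);print(P, P.mean(0),np.linalg.norm(P-np.roll(P,1,0),axis=1))
print("cap",ray("top",np.array([398,420])*.64,.024))
S=np.array([[344,220],[522,241],[516,374],[297,343]])*.64
Q=np.array([ray("scene",p,.01)[:2] for p in S]);print(Q,Q.mean(0))
print("cap",ray("scene",np.array([346,246])*.64,.02))
E
```

```text
scene tall_jar 0.79 [ 0.5722564  -0.06801968] 316 640
scene squat_jar_1 0.63 [ 0.59441901 -0.02280938] 309 428
scene squat_jar_1 0.59 [0.61765239 0.02072027] 317 500
top tall_jar 0.86 [ 0.56356624 -0.0680578 ] 232 396
top squat_jar_1 0.89 [ 0.58777283 -0.02306417] 209 374
top squat_jar_1 0.73 [0.61238303 0.01994199] 194 363
[[ 0.72812904  0.07745425]
 [ 0.6017313  -0.18957332]
 [ 0.37128277 -0.0811711 ]
 [ 0.4982238   0.18702151]] [ 0.54984173 -0.00156716] [0.25467902 0.29543207 0.25467149 0.29671755]
cap [ 0.44980049 -0.089369    0.024     ]
[[ 0.37675235 -0.07843397]
 [ 0.49875723  0.18856584]
 [ 0.7352308   0.07860147]
 [ 0.61399652 -0.18805533]] [5.56184228e-01 1.69504337e-04]
cap [ 0.45137509 -0.08882286  0.02      ]
```

Call:
apply_moves --pt "-591 -488 60 0 0 0 20" --pt "-591 -488 60 0 0 0 20" --pt "-591 -488 60 0 0 0 20" --pt "-591 -488 60 0 0 0 20" --pt "-591 -488 60 0 0 0 20"

```text
time_s: 1.12
tcp_pos: [0.382, 0.4162, 0.2064]
ee_rot: [0.0, 0.224, 0.975, 0.0]
ft_force: [1.1, 0.6, 0.8]
gripper_width: 0.0614
grasp_force: 0.0
```

Call:
apply_moves --pt "-429 -354 44 0 0 0 20" --pt "-429 -354 44 0 0 0 20" --pt "-429 -354 44 0 0 0 20" --pt "-429 -354 44 0 0 0 20" --pt "-429 -354 44 0 0 0 20"

```text
time_s: 1.53
tcp_pos: [0.4682, 0.2272, 0.1901]
ee_rot: [0.0, 0.224, 0.975, 0.0]
ft_force: [0.2, -0.0, -0.7]
gripper_width: 0.0281
grasp_force: 0.0
```

Call:
apply_moves --pt "-270 -222 28 0 0 0 20" --pt "-270 -222 28 0 0 0 20" --pt "-270 -222 28 0 0 0 20" --pt "-270 -222 28 0 0 0 20" --pt "-270 -222 28 0 0 0 20"

```text
time_s: 1.95
tcp_pos: [0.5549, 0.0385, 0.1735]
ee_rot: [0.0, 0.224, 0.975, 0.0]
ft_force: [0.7, 0.9, -0.8]
gripper_width: 0.02
grasp_force: 0.0
```

Call:
apply_moves --pt "-108 -90 43 0 0 0 20" --pt "-108 -90 43 0 0 0 20" --pt "-108 -90 43 0 0 0 20" --pt "-108 -90 43 0 0 0 20" --pt "-108 -90 43 0 0 0 20"

```text
time_s: 2.37
tcp_pos: [0.6121, -0.095, 0.1287]
ee_rot: [-0.0, 0.229, 0.974, -0.002]
ft_force: [-0.4, -0.5, 0.3]
gripper_width: 0.0198
grasp_force: 0.0
```

Run:
```python
from h import *
s=bot.get_state();print(s["time_s"],s["tcp_pos"],s["ft_force"])
for o in jars("wrist"): print(*o)
im=bot.capture("wrist")
cv2.imwrite("pics/c.png",cv2.cvtColor(im,cv2.COLOR_RGB2BGR))
m=bot.camera_model("wrist");print(m["T"].round(3))
# project tall jar estimate and lid axis
for p in ([.568,-.068,.064],[.591,-.023,.042],[.615,.0203,.042],list(s["tcp_pos"])):
    x=np.linalg.inv(m["T"])@np.r_[p,1]; x=x[:3]*[1,-1,-1]; x=m["camera_matrix"]@x; print(p,x[:2]/x[2])
```

```text
2.3667 [ 0.61213986 -0.0950373   0.12870496] [-0.38303155 -0.53931395  0.30638281]
tall_jar 0.84 [ 0.56425212 -0.05863002] 2972 3416
squat_jar_1 0.62 [0.60993608 0.03008006] 2816 3393
squat_jar_1 0.61 [ 0.58731089 -0.01294205] 2632 3160
[[ 0.435 -0.858 -0.274  0.538]
 [ 0.9    0.415  0.131 -0.05 ]
 [ 0.002 -0.303  0.953  0.293]
 [ 0.     0.     0.     1.   ]]
[0.568, -0.068, 0.064] [248.45223856 140.30425938]
[0.591, -0.023, 0.042] [312.63915836 137.40887236]
[0.615, 0.0203, 0.042] [374.61087603 140.86796781]
[np.float64(0.61213985564494), np.float64(-0.09503729762233787), np.float64(0.12870495983014058)] [238.48614716 246.62108975]
```

View pics/c.png

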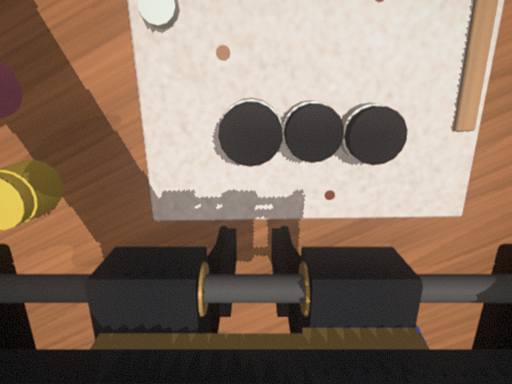

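The wrist view shows the three lids at (250,133), (314,132) and (376,134), with fingertips near (230,232) and (283,232). The arm was still settling during that reading, so I'll measure again now it is still.

Run:
```python
from h import *
J=jars("wrist")
s=bot.get_state();print(s["time_s"],s["tcp_pos"],s["ee_rot"],s["ft_force"])
t=s["tcp_pos"];w,a,b,c=s["ee_rot"]
from scipy.spatial.transform import Rotation as R
M=R.from_quat([a,b,c,w]).as_matrix();print(M.round(3))
for o in J+[("avg",0,[.568,-.068])]: print(o[0],o[1],o[2],"tool xy mm",(M.T@(np.r_[o[2],t[2]]-t)*1000).round(1))
```

```text
2.7167 [ 0.61202598 -0.08590485  0.13077425] [2.67878036e-04 2.23121076e-01 9.74790559e-01 5.29407496e-04] [-0.48640981  0.00479449 -0.31824039]
[[-0.9    0.435  0.001]
 [ 0.435  0.9    0.001]
 [-0.     0.001 -1.   ]]
tall_jar 0.95 [ 0.56483258 -0.06535062] tool xy mm [51.4 -2.  -0. ]
squat_jar_1 0.79 [ 0.5884821  -0.02177346] tool xy mm [49.1 47.5  0. ]
squat_jar_1 0.75 [0.61158904 0.02151712] tool xy mm [47.1 96.5  0.1]
avg 0 [0.568, -0.068] tool xy mm [47.4 -3.  -0. ]
```

Call:
apply_moves --pt "0 -3 40 0 0 0 20" --pt "0 -3 70 0 0 0 20" --pt "0 -3 90 0 0 0 20" --pt "0 -3 106 0 0 0 20" --pt "0 -3 106 0 0 0 20"

```text
time_s: 3.13
tcp_pos: [0.6081, -0.0888, 0.0212]
ee_rot: [-0.003, 0.224, 0.975, -0.0]
ft_force: [-0.3, -0.4, -0.6]
gripper_width: 0.0201
grasp_force: 0.0
```

Call:
apply_moves --pt "2 0 0 0 0 0 20" --pt "5 0 0 0 0 0 20" --pt "8 0 0 0 0 0 20" --pt "11 0 0 0 0 0 20" --pt "14 0 0 0 0 0 20"

```text
time_s: 3.55
tcp_pos: [0.5983, -0.0842, 0.0253]
ee_rot: [0.001, 0.224, 0.975, 0.0]
ft_force: [0.1, -0.2, 0.4]
gripper_width: 0.0202
grasp_force: 0.0
```

Run:
```python
from h import *
for o in jars("wrist"): print(*o)
im=bot.capture("wrist")
s=bot.get_state();print(s["time_s"],s["tcp_pos"],s["ft_force"])
cv2.imwrite("pics/d.png",cv2.cvtColor(im,cv2.COLOR_RGB2BGR))
```

```text
tall_jar 0.62 [ 0.5626662  -0.06472665] 9252 10688
squat_jar_1 0.96 [0.60941677 0.02159164] 7512 8717
squat_jar_1 0.76 [ 0.58659884 -0.02126416] 7107 8152
3.75 [ 0.59816983 -0.08437395  0.02457308] [ 0.6439799  -0.83076369  0.1468907 ]
```

View pics/d.png

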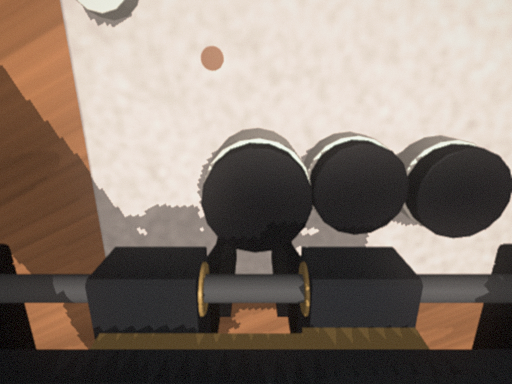

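The tall lid at (257,195) is centred between the fingertips at (228,250) and (283,250), about 8 mm ahead of them. The neighbours are clear of the fingers, so I'll start a slow push.

Call:
apply_moves --pt "4 0 0 0 0 0 20" --pt "8 0 0 0 0 0 20" --pt "12 -1 0 0 0 0 20" --pt "16 -2 0 0 0 0 20" --pt "20 -3 0 0 0 0 20"

```text
time_s: 4.17
tcp_pos: [0.5785, -0.0783, 0.0243]
ee_rot: [0.0, 0.224, 0.974, 0.0]
ft_force: [0.3, -0.9, 0.2]
gripper_width: 0.0199
grasp_force: 0.5
```

Run:
```python
from h import *
for o in jars("wrist"): print(*o)
s=bot.get_state();print(s["time_s"],s["tcp_pos"],s["ft_force"])
```

```text
tall_jar 0.56 [ 0.54833856 -0.06272469] 9087 10739
squat_jar_1 0.94 [0.60832306 0.02145388] 6956 8450
squat_jar_1 0.84 [ 0.58064354 -0.020608  ] 5372 6598
4.3167 [ 0.57803571 -0.07825231  0.02413135] [ 0.84358742 -0.01705544 -0.10009801]
```

Run:
```python
from h import *
for o in jars("top")+jars("scene"): print(*o)
im=bot.capture("wrist")
cv2.imwrite("pics/e.png",cv2.cvtColor(im,cv2.COLOR_RGB2BGR))
```

```text
squat_jar_1 0.85 [ 0.59977766 -0.02541756] 247 398
squat_jar_1 0.62 [0.61792012 0.02175784] 313 508
```

View pics/e.png

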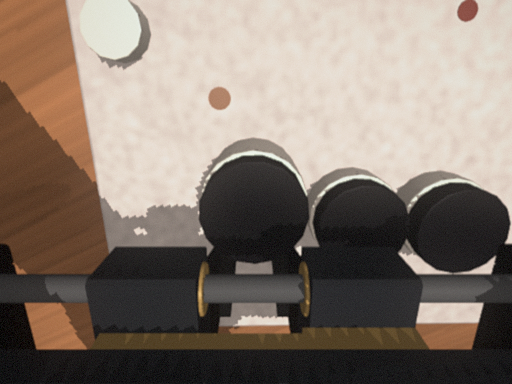

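The bottom edge of squat 1's lid is hidden by the gripper. Its top edge (row 170, against 172 for squat 2) still matches the earlier relation (133 against 136), so it has not moved. The tall jar is sliding free, with its lid at (254,205).

Call:
apply_moves --pt "4 -1 0 0 0 0 20" --pt "8 -2 0 0 0 0 20" --pt "12 -3 0 0 0 0 20" --pt "17 -3 0 0 0 0 20" --pt "22 -4 0 0 0 0 20"

```text
time_s: 5.08
tcp_pos: [0.5568, -0.072, 0.0242]
ee_rot: [0.0, 0.224, 0.975, 0.0]
ft_force: [0.8, -0.5, -1.4]
gripper_width: 0.02
grasp_force: 0.4
```

Call:
apply_moves --pt "5 0 0 0 0 0 20" --pt "10 0 0 0 0 0 20" --pt "15 0 0 0 0 0 20" --pt "20 0 0 0 0 0 20" --pt "25 0 0 0 0 0 20"

```text
time_s: 5.5
tcp_pos: [0.5343, -0.0611, 0.0242]
ee_rot: [0.0, 0.224, 0.975, 0.0]
ft_force: [0.9, -1.2, -0.3]
gripper_width: 0.0201
grasp_force: 0.4
```

Call:
apply_moves --pt "5 0 0 0 0 0 20" --pt "10 0 0 0 0 0 20" --pt "15 0 0 0 0 0 20" --pt "18 0 0 0 0 0 20" --pt "20 0 0 0 0 0 20"

```text
time_s: 5.92
tcp_pos: [0.5163, -0.0524, 0.0242]
ee_rot: [-0.0, 0.224, 0.975, 0.0]
ft_force: [1.0, -0.5, -0.7]
gripper_width: 0.0201
grasp_force: 0.4
```

Run:
```python
from h import *
for c in ("wrist","scene"):
  for o in jars(c): print(c,*o)
s=bot.get_state();print(s["time_s"],s["tcp_pos"],s["ft_force"])
im=bot.capture("scene")
cv2.imwrite("pics/f.png",cv2.cvtColor(cv2.resize(im[80:300,120:400],None,fx=2.6,fy=2.6),cv2.COLOR_RGB2BGR))
```

```text
wrist tall_jar 0.6 [ 0.48668426 -0.03713181] 9100 10725
wrist squat_jar_1 0.73 [0.6040306 0.026577 ] 2507 2532
scene tall_jar 0.59 [ 0.52253878 -0.04848527] 71 212
scene squat_jar_1 0.72 [0.61902154 0.02027473] 300 455
6.2167 [ 0.51670583 -0.05269755  0.02412362] [-0.60639917 -0.559344   -0.11340699]
```

View pics/f.png

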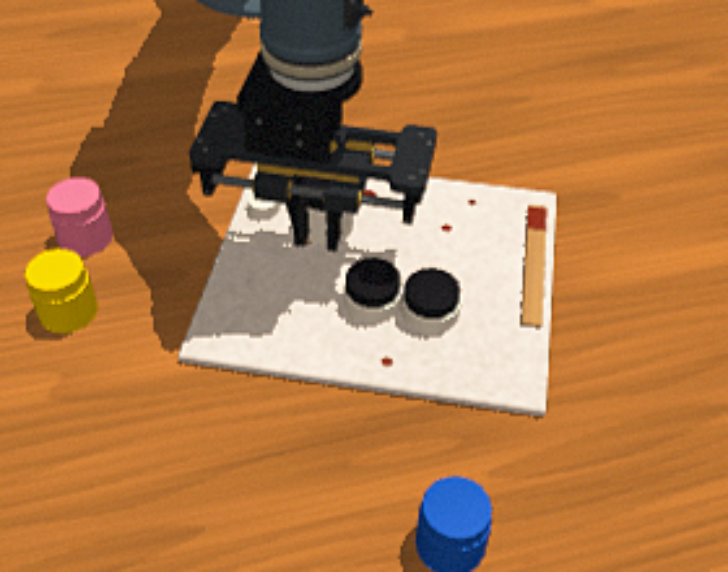

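The tall jar now stands clear near the middle of the near half, with a gap of about 50 mm. The squats at crop (372,282) and (432,293) still touch each other. Next I back off and lift.

Call:
apply_moves --pt "-5 0 0 0 0 0 20" --pt "-12 0 0 0 0 0 20" --pt "-18 0 0 0 0 0 20" --pt "-18 0 0 0 0 0 20" --pt "-18 0 -20 0 0 0 20"

```text
time_s: 6.68
tcp_pos: [0.5309, -0.0607, 0.0416]
ee_rot: [-0.003, 0.225, 0.974, -0.001]
ft_force: [-0.1, 0.5, -0.0]
gripper_width: 0.0201
grasp_force: 0.0
```

Call:
apply_moves --pt "0 0 -30 0 0 0 20" --pt "0 0 -70 0 0 0 20" --pt "0 0 -110 0 0 0 20" --pt "0 0 -140 0 0 0 20" --pt "0 0 -140 0 0 0 20"

```text
time_s: 7.1
tcp_pos: [0.5372, -0.0612, 0.1909]
ee_rot: [0.006, 0.225, 0.974, 0.002]
ft_force: [1.0, -0.2, 0.3]
gripper_width: 0.0202
grasp_force: 0.0
```

Call:
apply_moves --pt "0 200 -40 0 0 0 20" --pt "0 200 -40 0 0 0 20" --pt "0 200 -40 0 0 0 20" --pt "0 200 -40 0 0 0 20" --pt "0 200 -40 0 0 0 20"

```text
time_s: 7.52
tcp_pos: [0.621, 0.122, 0.2242]
ee_rot: [-0.0, 0.224, 0.975, 0.0]
ft_force: [0.5, -0.3, 0.2]
gripper_width: 0.0198
grasp_force: 0.0
```

Call:
apply_moves --pt "0 200 0 0 0 0 20" --pt "0 200 0 0 0 0 20" --pt "0 200 0 0 0 0 20" --pt "0 200 0 0 0 0 20" --pt "0 200 0 0 0 0 20"

```text
time_s: 7.93
tcp_pos: [0.7081, 0.3028, 0.2228]
ee_rot: [-0.001, 0.223, 0.975, 0.0]
ft_force: [1.0, 0.9, 0.4]
gripper_width: 0.0201
grasp_force: 0.0
```

Run:
```python
from h import *
for c in ("top","scene"):
  for o in jars(c): print(c,*o)
s=bot.get_state();print(s["time_s"],s["tcp_pos"],s["ft_force"])
im=bot.capture("scene")
cv2.imwrite("pics/g.png",cv2.cvtColor(cv2.resize(im[80:300,120:400],None,fx=2.6,fy=2.6),cv2.COLOR_RGB2BGR))
```

```text
top tall_jar 0.74 [ 0.48698033 -0.03821437] 273 364
top squat_jar_1 0.88 [0.61011194 0.02215494] 261 394
top squat_jar_1 0.84 [ 0.58777283 -0.02306417] 219 372
scene tall_jar 0.65 [ 0.4954346  -0.03966425] 275 571
scene squat_jar_1 0.68 [ 0.59441901 -0.02280938] 312 452
scene squat_jar_1 0.63 [0.61765239 0.02072027] 329 498
8.2333 [0.7079935  0.29702155 0.22365294] [ 0.85533244 -0.1596174   0.50037   ]
```

View pics/g.png

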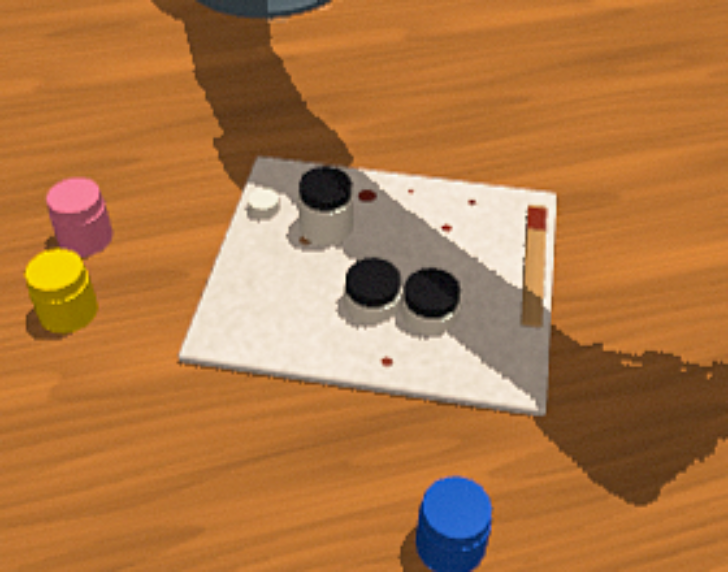

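The tall jar stands upright at crop (325,207), about 50 mm clear of the squats at (372,290) and (432,300). The squats read the same as at the start, and the arm is away from everything.

```bash
python3 -c "
from bench import bot
print(bot.sign_off())"
```

```text
the job is handed in; nothing more can be done
None
```

The tall jar was pushed out of the row and stands upright on the near half of the board, about 50 mm clear of the squat jars, which measure where they started (within about 3 mm); the job is handed in at about 8 s.

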